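# Brush out the buffet tumblers and mark the tray

### The arm

A 7-joint arm with a two-finger parallel gripper is mounted at the origin on the work surface. World frame = base frame: x ahead of the robot, y to its left, z up, the work surface at z = 0. Lengths are in mm, angles in rad, forces in N, time in s.
With the tool pointing down it reaches from about 400 to 750 mm from the base axis. Payload 19.5 kg.
Tool frame: the origin (TCP) lies on the mounting face of the last link; the fingertips stand 173 mm ahead of it and the grasp point (between the pads) lies 155 mm ahead of it; z points along the fingers, y is the line along which they close (so a half turn about z gives the same grasp; the last joint's range is limited). The gripper opens to 85 mm and grips with 20 to 120 N. Pads are 22 mm wide; open, the fingers measure 114 mm over their backs; the gripper's body (76 mm by 85 mm) begins 54 mm behind the grasp point. The pads swing forward as they close: fully open they stand 13 mm farther back than shut.
Start: joints at [-1.285, 0.707, -0.028, 1.485, 0.022, 0.951, -0.075], TCP at [185.121, 544.377, 404.668] pointing down, gripper open.
Joint ranges: [-2.71, 2.71], [-0.32, 2.16], [-1.57, 1.52], [0, 2.45], [-1.46, 4.6], [0, 2.02], [-2.83, 2.83]. Speed limits (rad/s): [1.89, 1.89, 2.57, 2.57, 3.01, 3.01, 3.01].

### API

Orientations are given as a unit quaternion [w, x, y, z].
In Python, from rig import r gives the robot as it stands. The module is installed in compiled form; this text tells all that it offers.
- The arm moves only by the tool drive_tool, never from a script. Its argument "steps" is a list of rows, each a list of 7 numbers: the shift along the world's x, y, z in units of 150 mm (1.0 is 150 mm), then the turn, a rotation vector about the world's x, y, z in units of 180 degrees (1.0 is 180 degrees), then the opening, from -1 (shut) to 1 (fully open). A call has 1 to 20 rows; each row shifts and turns the commanded pose from where the row before left it; what a row does not reach is not made up. A row lasts 1/10 s, in which the tool goes at most 50 mm and 8.59 degrees, less where a joint would pass 70% of its speed; a pose out of reach is approached as far as the arm can. A call with a number of a shift or a turn outside -1 to 1 is refused whole. A call with a gripper value outside its range is refused whole. The fingers move at their own pace and stop on an object; "force" is the grip in N (left out, the last holds). Time passes only in rows, so rows that do not move let the fingers close. It gives the time, the measured TCP pose, the force, the opening and the grip force at its end, in the units of the state.
- r.observe(): the state, without advancing time (a new reading comes with each control period).
- r.snapshot(name): name is "scene" or "top"; returns a dict with "pixels" (384x512x3 uint8, red, green, blue), "fx", "fy", "cx", "cy" (pixels), "D" ([k1, k2, p1, p2, k3] as OpenCV has them; the pictures are not rectified), "R" (3x3) and "t" (3): a world point X has camera coordinates R X + t. Camera axes: x right, y down, z forward; pixel columns grow to the right and rows downward; lengths in mm; the calibration is good to about 2 mm. A picture is of the moment at which its call begins. There is no depth.
- r.sign_off(): hands the job in; it is judged then, once.
Trained networks look in the newest picture that a camera, given by its name, has taken for a name from the list of things; names that differ only in an ending like _2 or _b are one class to them, and where a whole thing is asked for, a point or a joint stands for the part that bears it (a point fixed in the world has none). Each returns a list of dicts, best first, with "p" (0 to 1); they miss things now and then, are a little off and sometimes report something else, mostly with a low value. They report only what shows in the picture. A call takes as long as a camera call. They do not tell look-alikes from the thing itself.
- r.search_frame(camera, query): "position" ([x, y, z] in mm, in the coordinates of the camera as it stood for that picture, good to about 4 mm: the middle of the surface that is visible of it).
- r.spot_point(camera, query): "position" ([x, y, z] in mm, in the coordinates of the camera as it stood for that picture, good to about 4 mm: a listed point, or the origin of a listed thing).
The state is a dict: "clock": time; "joint_positions": joint angles; "joint_vel": joint speeds; "effort": joint torques, N m; "tcp_pos": TCP position; "eef_rot": TCP orientation; "ft_force": force on the tool from outside, world axes, zero at the start; "moment": the same for the moment, N m; "opening": finger opening in mm; "gripper_force": force on a finger pad.
Only numpy, scipy, OpenCV 4.12 (cv2) and the standard library are available. Lean on these libraries where they do the work, as an engineer would, in place of code of your own. Each camera call takes 0.05 s, during which the arm holds its last target. There are 200 camera calls.

### The job

Brush out the used tumblers with the bottle brush, tallest first and shortest last: push it down to the bottom of each, draw it up past half the tumbler's height and push it down to the bottom again, then stand the brush back in its pot, head down. Set all the tumblers upright on the floor of the empty tray, and move the sprung sign clip from its stand onto the tray's near rim, upright and pushed well down so that it grips the rim by itself. Do not knock over the flower glass or the salt shaker.

Things in the scene. Friction and masses are not known exactly. Their poses are not given: they have to be found in the camera images.
- cup_tall: White stoneware tumbler, the tallest: 120 mm tall, outside 64 mm across at the foot and 66 mm at the rim, wall 4 mm, floor 6 mm thick, 0.22 kg; loose, standing upright on the table. Origin: centre of its underside, z up. May be absent (None).
- cup_mid: White stoneware tumbler, the middle-sized one: 105 mm tall, outside 64 mm across at the foot and 66 mm at the rim, wall 4 mm, floor 6 mm thick, 0.22 kg; loose, standing upright on the table. Origin: centre of its underside, z up. May be absent (None).
- cup_short: White stoneware tumbler, the shortest: 90 mm tall, outside 64 mm across at the foot and 66 mm at the rim, wall 4 mm, floor 6 mm thick, 0.22 kg; loose, standing upright on the table. Origin: centre of its underside, z up. May be absent (None).
- brush: Bottle brush, loose, 195 mm long, 0.07 kg, standing head down in its holder. Origin: centre of the flat lower end of the head; z runs up along the handle. Stiff grey-white head 36 mm across (z 0 to 72 mm), thin steel shaft 10 mm across (72 to 120 mm), square wooden handle 20 x 20 mm with faces along x and y (120 to 195 mm).
- brush_handle (a point): Point on the brush's axis, in the handle, 165 mm above the lower end: a good place to grip it.
- holder: Fixed steel brush pot, open on top, 80 mm tall. Origin: centre of its underside. Floor 6 mm thick; inside radius about 23 mm up to 55 mm height, widening to 31 mm at the rim; outside 72 mm across at the rim. The brush stands on its floor (brush origin 6 mm above the table).
- tray: Fixed shallow steel tray, 204 mm (its x) by 300 mm (its y), 40 mm high, walls and floor 4 mm thick, empty. Origin: centre of its underside. Its -x side is the near long side, towards the robot. The tumblers stand on its floor (tumbler origin 4 mm above the table).
- tray_near_rim (a point): Middle of the top edge of the tray's near wall, centre of the wall's thickness, 40 mm above the table; the wall is 4 mm thick, 300 mm long along the tray's y.
- stand: Fixed black parking stand of the sign clip: a base 90 x 80 x 12 mm carrying an upright board, 4 mm thick (x) and 56 mm wide (y), its top edge 60 mm above the table. Origin: centre of the underside.
- clip: Sprung wooden sign clip like a large clothes peg, 24 mm wide (y), 42 g, a blank card 34 x 36 mm at its +y side; parked jaws down astride the stand's board, whose top edge is at clip z +10 mm. Origin: between the jaws; z up, x across them. Fixed half: jaw's inner face x = -2 mm, handle's flat outer face x = -12 mm, z 26 to 62 mm. Hinged half: on a pin along y at x 0, z 22 mm.
- clip_mouth (a point): The clip's origin, between the jaws. The jaws' tips are at z -14 mm, the last 8 mm flared outwards. The slot between the jaws ends at z +18 mm, where an edge pushed fully in stops. With the handles squeezed the mouth reaches from x = -2 mm to about +6 mm at z +10 and +13 mm at the tips.
- clip_grip (a point): 48 mm above the clip's origin: where to squeeze. Unsqueezed the hinged half's handle leans 0.40 rad towards +x (35 mm over the handles' outer faces here, 39 mm at the top). Squeezed along x to the stop (about 8 N) the handles are parallel, 24 mm over their outer faces, with this point midway between them.
- clip_jaw (a joint): Angle of the clip's hinged jaw, rad: 0 with a 4 mm edge between the jaws, -0.10 closed on nothing, 0.40 wide open with the handles squeezed to their stop. The spring closes it.
- vase: Bystander: small green glass with one flower, 66 mm across, 90 mm tall without the flower, loose. Origin: centre of its underside.
- shaker: Bystander: glass salt shaker, 44 mm across, 85 mm tall, loose. Origin: centre of its underside.
Things that resemble listed ones, but are neither listed nor needed, are in the scene too. What is shaped like the cup_short but green or yellow is not meant.

How it is judged (in metres and radians):
On the way, in this order (a step that is already met when the one before it is completed fails the run):
1. brush down to the bottom of the tall tumbler (horizontal distance between brush and cup_tall below 0.022 m and z of brush in the frame of cup_tall between 0 and 0.021 m), for 0.06 s.
2. brush drawn up to at least half the height of the tall tumbler (horizontal distance between brush and cup_tall below 0.045 m and z of brush in the frame of cup_tall between 0.06 and 0.22 m), for 0.06 s.
3. brush down to the bottom of the tall tumbler again (all of step 1), for 0.06 s.
4. brush down to the bottom of the middle tumbler (horizontal distance between brush and cup_mid below 0.022 m and z of brush in the frame of cup_mid between 0 and 0.021 m), for 0.06 s.
5. brush drawn up to at least half the height of the middle tumbler (horizontal distance between brush and cup_mid below 0.045 m and z of brush in the frame of cup_mid between 0.0525 and 0.205 m), for 0.06 s.
6. brush down to the bottom of the middle tumbler again (all of step 4), for 0.06 s.
7. brush down to the bottom of the short tumbler (horizontal distance between brush and cup_short below 0.022 m and z of brush in the frame of cup_short between 0 and 0.021 m), for 0.06 s.
8. brush drawn up to at least half the height of the short tumbler (horizontal distance between brush and cup_short below 0.045 m and z of brush in the frame of cup_short between 0.045 and 0.19 m), for 0.06 s.
9. brush down to the bottom of the short tumbler again (all of step 7), for 0.06 s.
At the end, for the whole second after the job is handed in: Tumblers upright (0.1 rad), still, on the tray's floor; brush head down on its pot's floor (15 mm of the axis, 10 mm of the floor); clip astride the near rim, upright (0.3 rad), its origin 3 to 22 mm below the rim's edge, jaw closed on the rim (joint -0.07 to 0.15), still (x of cup_tall in the frame of tray between -0.098 and 0.098 m and y of cup_tall in the frame of tray between -0.146 and 0.146 m and height (world z) of cup_tall between 0 and 0.01 m and angle between each of cup_tall, cup_mid, cup_short's own z axis and vertical below 0.1 rad and linear speed of each of cup_tall, cup_mid, cup_short, brush, clip below 0.02 m/s and x of cup_mid in the frame of tray between -0.098 and 0.098 m and y of cup_mid in the frame of tray between -0.146 and 0.146 m and height (world z) of cup_mid between 0 and 0.01 m and x of cup_short in the frame of tray between -0.098 and 0.098 m and y of cup_short in the frame of tray between -0.146 and 0.146 m and height (world z) of cup_short between 0 and 0.01 m and horizontal distance between brush and holder below 0.015 m and height (world z) of brush below 0.016 m and angle between brush's own z axis and vertical below 0.25 rad and x of clip_mouth in the frame of tray between -0.106 and -0.094 m and y of clip_mouth in the frame of tray between -0.14 and 0.14 m and height (world z) of clip_mouth between 0.018 and 0.037 m and angle between clip_mouth's own z axis and vertical below 0.3 rad and value of joint clip_jaw between -0.07 and 0.15 rad and contact force between clip and tray above 0.5 N); the robot touches nothing.
It fails at once if the flower glass or the salt shaker is knocked over (angle between any of vase, shaker's own z axis and vertical above 0.6 rad).
Of cup_tall, cup_mid, cup_short only 2 to 3 are there at a start; the rules pass over those that are not, and their reading is None.
At some moment in a run one of cup_tall, cup_mid, cup_short may be knocked a few centimetres aside while the robot is not near it.
It also fails if it takes over 210 s, if anything falls off the work surface, if the arm or the gripper's body presses on something with over 40 N, if the wrist force passes 120 N, or if a joint passes its speed limit or range.

## Working session

There is one attempt and no reset: what is moved stays moved. The work goes in short steps, Python scripts to look and compute and a tool call to move; the robot and the scene stay as the last step left them, time stands still between calls to the robot, and variables do not carry over. Pictures are saved under pics/ and viewed, at most 14 in all, crops included, and the job is handed in when it is done.

Besides the shell and the picture viewer there is one more tool, called after "Emit:" by a JSON object that holds its "name" and its "arguments". drive_tool: Moves the arm, as the interface text tells. Its arguments: {"type":"object","properties":{"steps":{"type":"array"},"force":{"type":"number"}},"required":["steps"]}

```bash
mkdir -p pics; cat > h.py <<'E'
from rig import r
import numpy as np, cv2
def snap(cam,fn=None):
    s=r.snapshot(cam)
    if fn: cv2.imwrite('pics/'+fn,s['pixels'][:,:,::-1])
    return s
def w(s,p): return np.array(s['R']).T@(np.array(p)-np.array(s['t']))
def px(s,X):
    rv=cv2.Rodrigues(np.array(s['R'],float))[0]
    K=np.array([[s['fx'],0,s['cx']],[0,s['fy'],s['cy']],[0,0,1.]])
    return cv2.projectPoints(np.array([X],float),rv,np.array(s['t'],float),K,np.array(s['D'],float))[0].ravel()
def pix2w(s,u,v,z):
    K=np.array([[s['fx'],0,s['cx']],[0,s['fy'],s['cy']],[0,0,1.]])
    n=cv2.undistortPoints(np.array([[[u,v]]],float),K,np.array(s['D'],float)).ravel()
    R=np.array(s['R']);d=R.T@np.array([n[0],n[1],1]);c=-R.T@np.array(s['t'])
    return c+d*(z-c[2])/d[2]
E
python3 - <<'E'
from h import *
for cam in('scene','top'):
    s=snap(cam,cam+'0.png'); print(cam,'cam at',-np.array(s['R']).T@s['t'])
    for q in['cup_tall','cup_mid','cup_short','brush','holder','tray','tray_near_rim','stand','clip','clip_grip','vase','shaker']:
        for d in r.spot_point(cam,q)[:4]:
            if d['p']>.2:
                X=w(s,d['position']);print(q,round(d['p'],2),X.round(),px(s,X).round())
o=r.observe();print(o)
E
```

```text
scene cam at [1413.65542529  239.23877257  712.25966372]
cup_mid 0.96 [ 574. -141.   -3.] [201. 235.]
cup_short 0.96 [ 377. -264.    5.] [184. 183.]
cup_short 0.81 [750.   6.  -4.] [238. 299.]
cup_short 0.67 [ 450. -200.   -1.] [197. 202.]
cup_short 0.61 [459. -42.  -4.] [255. 214.]
holder 0.83 [631.  17.   4.] [259. 260.]
tray 0.61 [586. 299.  -2.] [391. 270.]
tray_near_rim 0.84 [487. 285.  37.] [389. 228.]
stand 0.94 [ 615. -297.   -3.] [134. 235.]
stand 0.69 [486. 287.  38.] [391. 227.]
clip 0.91 [ 611. -307.   50.] [127. 216.]
clip 0.58 [ 615. -303.   49.] [128. 217.]
clip_grip 0.8 [ 612. -304.  100.] [125. 198.]
vase 0.76 [ 715. -170.    0.] [165. 271.]
shaker 0.9 [532.  33.   4.] [277. 234.]
top cam at [ 333.36186449   17.55142306 1211.61561197]
cup_tall 0.47 [590. 302.   0.] [146. 188.]
cup_mid 0.67 [ 578. -142.   -2.] [313. 190.]
cup_short 0.92 [754.  12.   4.] [254. 127.]
cup_short 0.82 [459. -43.   1.] [277. 235.]
cup_short 0.77 [ 452. -194.    1.] [335. 237.]
cup_short 0.7 [ 376. -262.    3.] [363. 266.]
brush 0.72 [628.  13.   9.] [254. 172.]
brush 0.72 [533.  36.   1.] [
[... 615 characters left out ...]
  0.70650239, -0.02760966,  1.48462746,  0.02196177,
        0.9508849 , -0.07547986]), 'joint_vel': array([-3.49083817e-04,  4.00904736e-06, -7.29657127e-04,  7.04992140e-04,
        1.12532902e-03, -4.00958373e-04,  9.25121998e-05]), 'effort': array([ 4.88712431e-04, -8.82997799e+01,  1.23424966e+00, -2.36371064e+01,
        1.70491665e-02,  2.04009433e-03, -2.25471882e-05]), 'tcp_pos': array([185.08814855, 544.3811629 , 404.66003905]), 'eef_rot': array([-2.96263526e-05,  1.63151119e-01,  9.86601089e-01, -5.72046064e-05]), 'ft_force': array([-0.5580552 , -0.33747496, -0.56529191]), 'moment': array([ 0.02464331, -0.01319061,  0.0022085 ]), 'gripper_force': 0.0, 'opening': 85.69830227943947}
```

View pics/scene0.png

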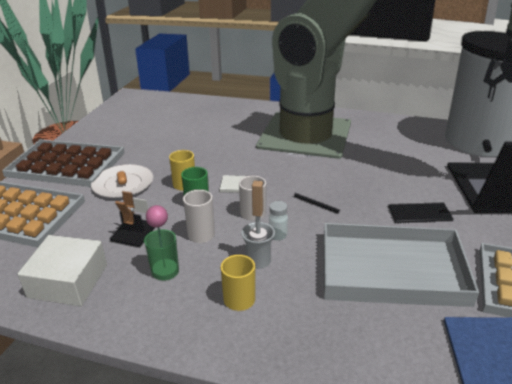

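View pics/top0.png

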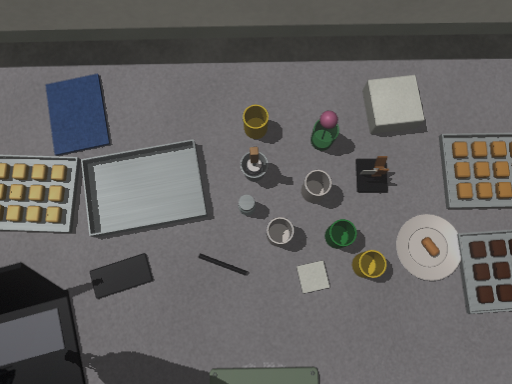

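Two white tumblers show: at scene (199,216) and (253,198), top (317,184) and (280,232). The green and yellow ones are look-alikes. The brush pot is at top (254,165), the clip stand at (372,175), and the tray, slightly turned, at (145,188). Next I check heights and yaws with model overlays.

```bash
cat > ov.py <<'E'
from h import *
def circ(c,rad,z): 
    a=np.linspace(0,2*np.pi,40); return [(c[0]+rad*np.cos(t),c[1]+rad*np.sin(t),z) for t in a]
def draw(img,s,P,col,x0,y0,k):
    q=np.array([(px(s,X)-[x0,y0])*k for X in P]); cv2.polylines(img,[q.round().astype(np.int32)],False,col,1,cv2.LINE_AA)
def crop(s,x0,y0,x1,y1,k): return cv2.resize(s['pixels'][y0:y1,x0:x1,::-1],None,fx=k,fy=k,interpolation=cv2.INTER_CUBIC).copy()
E
python3 - <<'E'
from ov import *
s=snap('scene'); t=snap('top')
# scene crop: left cup
a=crop(s,170,160,270,260,4); b=crop(s,170,160,270,260,4)
for c,h,col in(((576,-141),105,(0,0,255)),((576,-141),120,(0,255,0)),((459,-43),90,(0,0,255)),((459,-43),105,(0,255,0))):
    draw(b,s,circ(c,33,h),col,170,160,4)
    draw(b,s,circ(c,32,0),col,170,160,4)
cv2.imwrite('pics/a.png',np.hstack([a,b]))
# tray corners
for p in((82,158),(199,142),(206,213),(90,234)): print(pix2w(t,*p,40).round())
c=crop(t,225,125,425,275,4)
cv2.imwrite('pics/c.png',c)
E
```

```text
[665. 465.  40.]
[703. 158.  40.]
[514. 138.  40.]
[465. 432.  40.]
```

View pics/a.png

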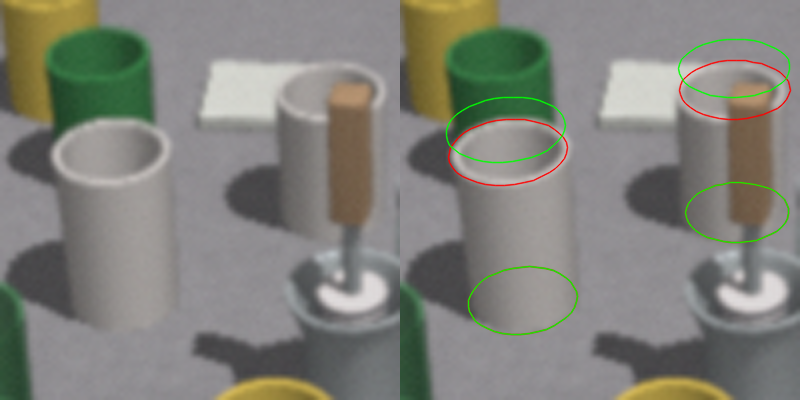

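View pics/c.png

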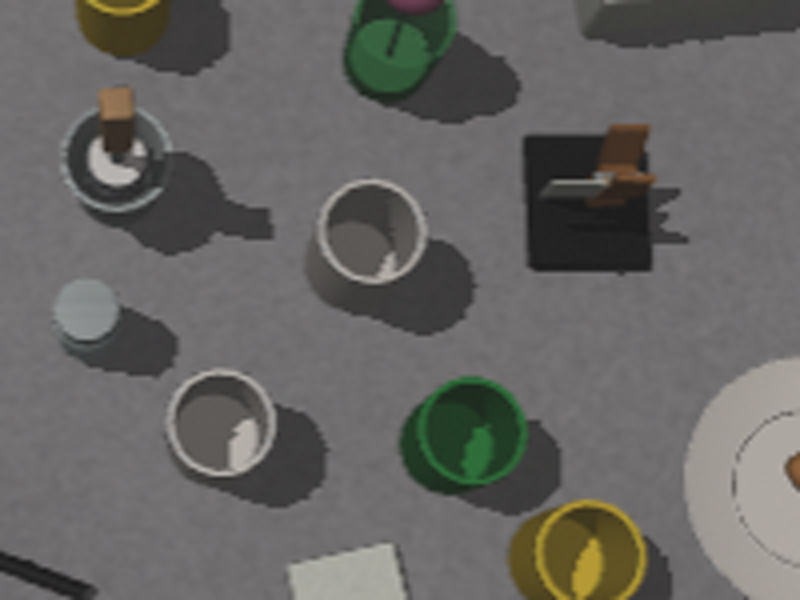

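The left white cup's image extent matches the 105 mm model and the right one the 90 mm model, after the same small offset. So cup_mid and cup_short are present and cup_tall is absent. Now refining positions, and a tray zoom.

```bash
python3 - <<'E'
from ov import *
t=snap('top')
f=lambda u,v,z:pix2w(t,225+u/4,125+v/4,z).round(1)
print('mid',f(372,231,105),'short',f(221,422,90),'brushtop',f(117,100,201),'pot',f(117,158,80))
print('stand',[f(*p,12) for p in((524,136),(648,138),(652,270),(530,270))])
print('shaker',f(87,308,85))
b=crop(t,75,130,215,242,5)
T=np.array([587,299]);
for yaw,col in((.13,(0,0,255)),(.16,(0,255,0))):
    c,s_=np.cos(yaw),np.sin(yaw)
    P=[(*(T+[c*x-s_*y,s_*x+c*y]),40) for x,y in((-102,-150),(102,-150),(102,150),(-102,150),(-102,-150))]
    draw(b,t,P,col,75,130,5)
cv2.imwrite('pics/d.png',b)
E
```

```text
mid [ 574. -141.  105.] short [460.7 -46.5  90. ] brushtop [631.4  13.3 201. ] pot [629.1  13.4  80. ]
stand [array([ 657.3, -258.8,   12. ]), array([ 654.5, -341.6,   12. ]), array([ 564.8, -337.3,   12. ]), array([ 566.2, -257. ,   12. ])]
shaker [532.9  33.5  85. ]
```

View pics/d.png

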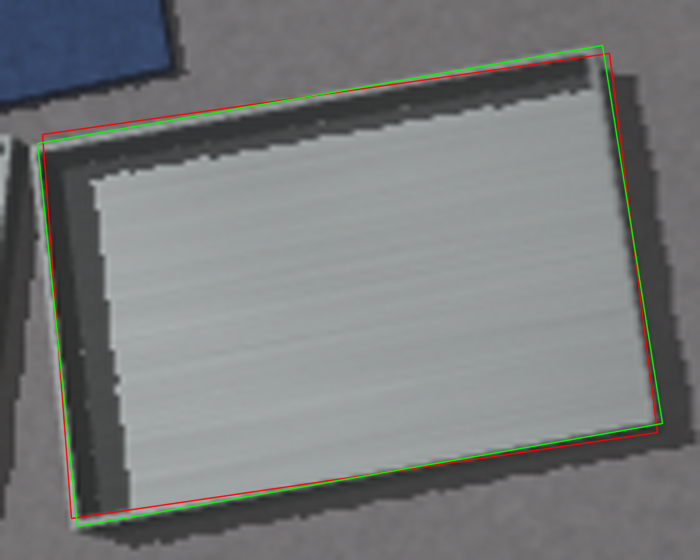

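Emit:
{"name": "drive_tool", "arguments": {"steps": [[0.148,-0.177,0,0,0,-0.022,1],[0.148,-0.177,0,0,0,-0.022,1],[0.148,-0.177,0,0,0,-0.022,1],[0.148,-0.177,0,0,0,-0.022,1],[0.148,-0.177,0,0,0,-0.022,1],[0.148,-0.177,0,0,0,-0.022,1],[0.148,-0.177,0,0,0,-0.022,1],[0.148,-0.177,0,0,0,-0.022,1],[0.148,-0.177,0,0,0,-0.022,1],[0.148,-0.177,0,0,0,-0.022,1],[0.148,-0.177,0,0,0,-0.022,1],[0.148,-0.177,0,0,0,-0.022,1],[0.148,-0.177,0,0,0,-0.022,1],[0.148,-0.177,0,0,0,-0.022,1],[0.148,-0.177,0,0,0,-0.022,1],[0.148,-0.177,0,0,0,-0.022,1],[0.148,-0.177,0,0,0,-0.022,1],[0.148,-0.177,0,0,0,-0.022,1]]}}

```text
clock: 3.25
tcp_pos: [585.5, 65.3, 404.7]
eef_rot: [-0.0, 0.708, 0.706, 0.0]
ft_force: [-0.5, 0.3, -0.2]
opening: 85.3
gripper_force: 0.0
```

The overlay shows tray yaw ≈0.16 rad, centre ≈(587,299.5). Its edges match the green outline from (38,145) to (662,424) within 1-2 px. Now the brush grasp.

Emit:
{"name": "drive_tool", "arguments": {"steps": [[0.15,-0.174,0,0,0,0,1],[0.15,-0.174,0,0,0,0,1],[0,0,-0.13,0,0,0,1],[0,0,-0.13,0,0,0,1],[0,0,-0.13,0,0,0,1],[0,0,-0.137,0,0,0,1],[0,0,0,0,0,0,1],[0,0,0,0,0,0,-1],[0,0,0,0,0,0,-1],[0,0,0,0,0,0,-1],[0,0,0,0,0,0,-1],[0,0,0,0,0,0,-1],[0,0,0,0,0,0,-1],[0,0,0,0,0,0,-1],[0,0,0,0,0,0,-1],[0,0,0,0,0,0,-1]], "force": 40}}

```text
clock: 4.85
tcp_pos: [629.8, 14.3, 326.1]
eef_rot: [0.0, 0.707, 0.707, 0.0]
ft_force: [-0.4, -0.2, 6.2]
opening: 19.6
gripper_force: 41.1
```

Emit:
{"name": "drive_tool", "arguments": {"steps": [[0,0,0.17,0,0,0,-1],[0,0,0.17,0,0,0,-1],[0,0,0.17,0,0,0,-1],[0,0,0.17,0,0,0,-1],[0,0,0.17,0,0,0,-1],[-0.073,-0.206,0,0,0,0,-1],[-0.073,-0.206,0,0,0,0,-1],[-0.073,-0.206,0,0,0,0,-1],[-0.073,-0.206,0,0,0,0,-1],[0,0,0,0,0,0,-1],[0,0,0,0,0,0,-1],[0,0,0,0,0,0,-1]]}}

```text
clock: 6.05
tcp_pos: [586.2, -108.4, 453.0]
eef_rot: [-0.0, 0.707, 0.707, 0.0]
ft_force: [-0.1, -0.2, -0.9]
opening: 19.3
gripper_force: 40.2
```

```bash
python3 - <<'E'
from ov import *
s=snap('scene')
for cam,s in (('scene',s),('top',snap('top'))):
    for q in['brush','brush_handle','cup_mid','cup_short']:
        for d in r.spot_point(cam,q)[:3]:
            if d['p']>.3: print(cam,q,round(d['p'],2),w(s,d['position']).round(1))
    if cam=='scene': cv2.imwrite('pics/e.png',crop(s,140,80,300,280,3))
o=r.observe();print(o['tcp_pos'],o['opening'],o['ft_force'])
E
```

```text
scene brush 0.67 [ 586.2 -108.6  134.4]
scene brush_handle 0.92 [ 583.4 -106.   296.5]
scene cup_mid 0.81 [ 573.2 -140.    -2.3]
scene cup_mid 0.46 [ 609.7 -305.3   50.3]
scene cup_short 0.89 [ 451.5 -199.7   -0. ]
scene cup_short 0.88 [461.2 -47.1  -1.1]
scene cup_short 0.73 [ 7.504e+02  8.000e+00 -3.000e-01]
top cup_mid 0.54 [ 6.140e+02 -2.981e+02  6.000e-01]
top cup_short 0.92 [756.4   7.5   1.8]
top cup_short 0.57 [ 379.  -263.7    2.8]
[ 585.93690036 -109.24869499  453.12573497] 19.246331469790267 [-0.07433295  0.85161641 -0.67897736]
```

View pics/e.png

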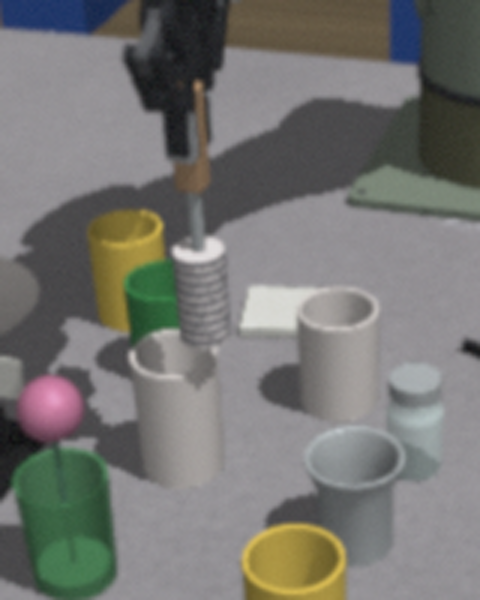

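The picture shows the brush hanging vertical at (200,290) and cup_mid at (178,410), still in place. Now scrubbing cup_mid.

Emit:
{"name": "drive_tool", "arguments": {"steps": [[-0.04,-0.107,0,0,0,0,-1],[-0.04,-0.107,0,0,0,0,-1],[0,0,0,0,0,0,-1],[0,0,-0.13,0,0,0,-1],[0,0,-0.13,0,0,0,-1],[0,0,-0.13,0,0,0,-1],[0,0,-0.13,0,0,0,-1],[0,0,-0.13,0,0,0,-1],[0,0,-0.1,0,0,0,-1],[0,0,-0.06,0,0,0,-1],[0,0,0,0,0,0,-1],[0,0,0,0,0,0,-1],[0,0,0,0,0,0,-1]]}}

```text
clock: 7.85
tcp_pos: [574.0, -141.6, 332.4]
eef_rot: [0.0, 0.708, 0.707, 0.0]
ft_force: [-0.7, 0.6, -1.8]
opening: 19.5
gripper_force: 40.1
```

```bash
python3 - <<'E'
from ov import *
s=snap('scene')
for q in['brush_handle','cup_mid','cup_short']:
    for d in r.spot_point('scene',q)[:3]:
        if d['p']>.3: print(q,round(d['p'],2),w(s,d['position']).round(1))
cv2.imwrite('pics/f.png',crop(s,140,80,300,280,3))
print(r.observe()['ft_force'])
E
```

```text
brush_handle 0.83 [ 573.3 -138.4  176.7]
cup_mid 0.96 [ 574.8 -140.3   -1. ]
cup_short 0.75 [ 450.4 -195.9   -1.4]
cup_short 0.69 [752.3   8.6  -2.3]
cup_short 0.66 [461.5 -44.6  -0.7]
[-0.25297527 -0.31768929 -0.08650396]
```

View pics/f.png

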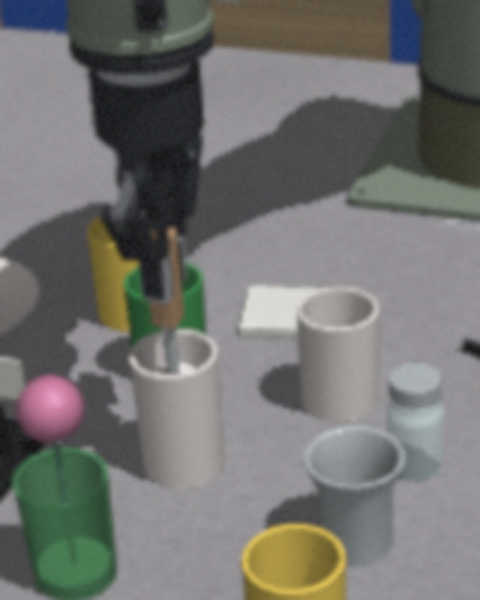

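The brush is in the cup (170,350) at about 12 mm height with no contact force. Draw up, push down again, then go over cup_short.

Emit:
{"name": "drive_tool", "arguments": {"steps": [[0,0,0.15,0,0,0,-1],[0,0,0.15,0,0,0,-1],[0,0,0.15,0,0,0,-1],[0,0,0,0,0,0,-1],[0,0,0,0,0,0,-1],[0,0,0,0,0,0,-1],[0,0,0,0,0,0,-1],[0,0,-0.15,0,0,0,-1],[0,0,-0.15,0,0,0,-1],[0,0,-0.15,0,0,0,-1],[0,0,0,0,0,0,-1],[0,0,0,0,0,0,-1],[0,0,0,0,0,0,-1],[0,0,0,0,0,0,-1],[0,0,0,0,0,0,-1]]}}

```text
clock: 9.55
tcp_pos: [574.0, -141.5, 332.2]
eef_rot: [0.0, 0.707, 0.707, 0.0]
ft_force: [0.9, 0.9, -0.6]
opening: 19.4
gripper_force: 40.1
```

Emit:
{"name": "drive_tool", "arguments": {"steps": [[0,0,0.16,0,0,0,-1],[0,0,0.16,0,0,0,-1],[0,0,0.16,0,0,0,-1],[0,0,0.16,0,0,0,-1],[0,0,0.16,0,0,0,-1],[0,0,0,0,0,0,-1],[-0.15,0.127,0,0,0,0,-1],[-0.15,0.127,0,0,0,0,-1],[-0.15,0.127,0,0,0,0,-1],[-0.15,0.127,0,0,0,0,-1],[-0.15,0.127,0,0,0,0,-1],[0,0,0,0,0,0,-1],[0,0,0,0,0,0,-1],[0,0,0,0,0,0,-1]]}}

```text
clock: 10.95
tcp_pos: [461.8, -46.6, 451.5]
eef_rot: [0.0, 0.708, 0.707, -0.0]
ft_force: [0.2, -0.6, -0.7]
opening: 19.5
gripper_force: 40.2
```

```bash
python3 - <<'E'
from ov import *
s=snap('scene')
for q in['brush_handle','cup_mid','cup_short']:
    for d in r.spot_point('scene',q)[:4]:
        if d['p']>.3: print(q,round(d['p'],2),w(s,d['position']).round(1))
print(r.observe()['tcp_pos'])
E
```

```text
brush_handle 0.72 [463.8 -45.  295.2]
brush_handle 0.46 [532.8  35.    0.8]
cup_mid 0.78 [ 5.752e+02 -1.386e+02  2.000e-01]
cup_short 0.73 [751.1   8.   -1.6]
cup_short 0.71 [ 372.1 -268.1    4.5]
cup_short 0.66 [ 4.512e+02 -1.972e+02 -2.000e-01]
[461.6497163  -46.51539197 451.42426272]
```

```bash
python3 - <<'E'
from ov import *
s=snap('scene'); cv2.imwrite('pics/g.png',crop(s,140,80,300,280,3))
E
```

```text
(no output)
```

View pics/g.png

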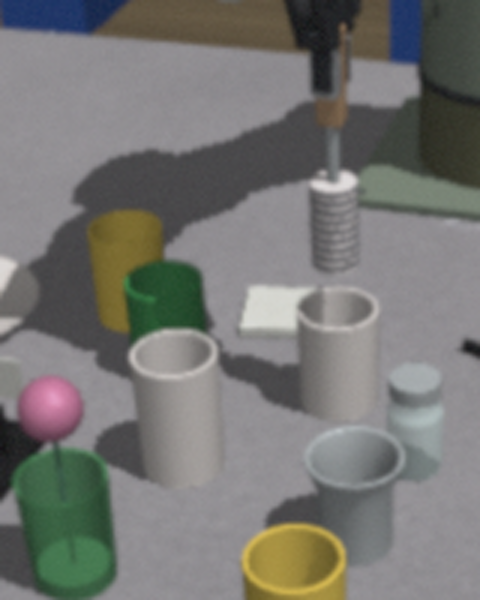

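cup_short is still at (338,350), with the brush directly above it. Scrub it.

Emit:
{"name": "drive_tool", "arguments": {"steps": [[0,0,-0.13,0,0,0,-1],[0,0,-0.13,0,0,0,-1],[0,0,-0.13,0,0,0,-1],[0,0,-0.13,0,0,0,-1],[0,0,-0.13,0,0,0,-1],[0,0,-0.1,0,0,0,-1],[0,0,-0.05,0,0,0,-1],[0,0,0,0,0,0,-1],[0,0,0,0,0,0,-1],[0,0,0,0,0,0,-1],[0,0,0,0,0,0,-1]]}}

```text
clock: 12.3
tcp_pos: [461.5, -46.1, 332.1]
eef_rot: [0.0, 0.707, 0.707, 0.0]
ft_force: [0.5, -0.3, -0.3]
opening: 19.7
gripper_force: 40.2
```

Emit:
{"name": "drive_tool", "arguments": {"steps": [[0,0,0.15,0,0,0,-1],[0,0,0.15,0,0,0,-1],[0,0,0.15,0,0,0,-1],[0,0,0,0,0,0,-1],[0,0,0,0,0,0,-1],[0,0,0,0,0,0,-1],[0,0,0,0,0,0,-1],[0,0,-0.15,0,0,0,-1],[0,0,-0.15,0,0,0,-1],[0,0,-0.15,0,0,0,-1],[0,0,0,0,0,0,-1],[0,0,0,0,0,0,-1],[0,0,0,0,0,0,-1],[0,0,0,0,0,0,-1],[0,0,0,0,0,0,-1]]}}

```text
clock: 13.8
tcp_pos: [461.5, -46.2, 332.2]
eef_rot: [0.0, 0.707, 0.707, 0.0]
ft_force: [0.1, 0.3, -0.4]
opening: 19.8
gripper_force: 40.1
```

```bash
python3 - <<'E'
from ov import *
for cam in('scene','top'):
  s=snap(cam)
  for q in['brush_handle','cup_mid','cup_short','holder']:
    for d in r.spot_point(cam,q)[:4]:
        if d['p']>.2: print(cam,q,round(d['p'],2),w(s,d['position']).round(1))
E
```

```text
scene brush_handle 0.6 [463.7 -41.4 178.3]
scene brush_handle 0.24 [626.8  12.9   1.1]
scene cup_mid 0.56 [ 575.1 -141.    -2.8]
scene cup_short 0.87 [ 378.2 -268.     7. ]
scene cup_short 0.7 [ 4.507e+02 -1.986e+02  1.000e-01]
scene cup_short 0.68 [ 4.603e+02 -4.470e+01 -2.000e-01]
scene cup_short 0.62 [750.5   7.1  -1.6]
scene holder 0.94 [628.8  13.8   3.6]
scene holder 0.73 [459.9 -45.8  -0.6]
top cup_mid 0.69 [ 610.8 -297.5    2.3]
top cup_short 0.8 [ 4.527e+02 -1.954e+02 -4.000e-01]
top cup_short 0.69 [ 7.552e+02  1.110e+01 -3.000e-01]
top cup_short 0.64 [ 377.7 -263.9    3.7]
top holder 0.87 [6.28e+02 1.14e+01 2.00e-01]
```

Emit:
{"name": "drive_tool", "arguments": {"steps": [[0,0,0.16,0,0,0,-1],[0,0,0.16,0,0,0,-1],[0,0,0.16,0,0,0,-1],[0,0,0.16,0,0,0,-1],[0,0,0.16,0,0,0,-1],[0,0,0,0,0,0,-1],[0.187,0.067,0,0,0,0,-1],[0.187,0.067,0,0,0,0,-1],[0.187,0.067,0,0,0,0,-1],[0.187,0.067,0,0,0,0,-1],[0.187,0.067,0,0,0,0,-1],[0.187,0.067,0,0,0,0,-1],[0,0,0,0,0,0,-1],[0,0,0,0,0,0,-1],[0,0,0,0,0,0,-1]]}}

```text
clock: 15.8
tcp_pos: [629.3, 13.7, 451.4]
eef_rot: [-0.0, 0.708, 0.707, -0.0]
ft_force: [0.1, 0.5, 0.0]
opening: 19.7
gripper_force: 40.2
```

Emit:
{"name": "drive_tool", "arguments": {"steps": [[0,0,-0.13,0,0,0,-1],[0,0,-0.13,0,0,0,-1],[0,0,-0.13,0,0,0,-1],[0,0,-0.13,0,0,0,-1],[0,0,-0.13,0,0,0,-1],[0,0,-0.1,0,0,0,-1],[0,0,-0.05,0,0,0,-1],[0,0,-0.02,0,0,0,-1],[0,0,0,0,0,0,-1],[0,0,0,0,0,0,-1],[0,0,0,0,0,0,-1]]}}

```text
clock: 16.9
tcp_pos: [629.8, 14.1, 329.2]
eef_rot: [0.0, 0.707, 0.707, 0.0]
ft_force: [-0.6, 0.1, -0.7]
opening: 19.4
gripper_force: 40.2
```

Emit:
{"name": "drive_tool", "arguments": {"steps": [[0,0,-0.013,0,0,0,-1],[0,0,0,0,0,0,-1],[0,0,0,0,0,0,1],[0,0,0,0,0,0,1],[0,0,0,0,0,0,1],[0,0,0,0,0,0,1],[0,0,0,0,0,0,1],[0,0,0,0,0,0,1],[0,0,0.1,0,0,0,1],[0,0,0.15,0,0,0,1],[0,0,0.2,0,0,0,1],[0,0,0.2,0,0,0,1],[0,0,0,0,0,0,1],[0,0,0,0,0,0,1]]}}

```text
clock: 18.3
tcp_pos: [629.6, 14.1, 424.3]
eef_rot: [0.0, 0.707, 0.707, 0.0]
ft_force: [0.1, 0.0, -0.9]
opening: 85.5
gripper_force: 0.0
```

```bash
python3 - <<'E'
from ov import *
for cam in('scene','top'):
  s=snap(cam)
  for q in['brush','brush_handle','cup_mid','cup_short']:
    for d in r.spot_point(cam,q)[:4]:
        if d['p']>.3: print(cam,q,round(d['p'],2),w(s,d['position']).round(1))
print(r.observe()['tcp_pos'])
E
```

```text
scene brush_handle 0.86 [627.7  17.  171.7]
scene cup_mid 0.92 [ 574.7 -143.8   -3.6]
scene cup_short 0.85 [ 4.486e+02 -1.997e+02 -3.000e-01]
scene cup_short 0.77 [751.6   5.9  -3.4]
scene cup_short 0.74 [ 373.5 -264.3    5.8]
scene cup_short 0.62 [461.3 -45.4  -2.9]
top cup_mid 0.64 [ 5.746e+02 -1.444e+02  5.000e-01]
top cup_mid 0.6 [485.9 288.7  39.2]
top cup_short 0.97 [ 378.6 -262.7    2.5]
top cup_short 0.71 [461.1 -42.5  -2. ]
[629.7293421   14.11524471 424.00247391]
```

Emit:
{"name": "drive_tool", "arguments": {"steps": [[-0.073,-0.208,-0.1,0,0,0,1],[-0.073,-0.208,-0.1,0,0,0,1],[-0.073,-0.208,-0.1,0,0,0,1],[-0.073,-0.208,-0.1,0,0,0,1],[-0.073,-0.208,0,0,0,0,1],[0,0,0,0,0,0,1],[0,0,-0.13,0,0,0,1],[0,0,-0.13,0,0,0,1],[0,0,-0.13,0,0,0,1],[0,0,-0.13,0,0,0,1],[0,0,-0.13,0,0,0,1],[0,0,-0.13,0,0,0,1],[0,0,-0.13,0,0,0,1],[0,0,0,0,0,0,1],[0,0,0,0,0,0,1],[0,0,0,0,0,0,1]]}}

```text
clock: 20.4
tcp_pos: [575.3, -141.8, 228.8]
eef_rot: [0.001, 0.707, 0.707, 0.0]
ft_force: [-0.2, 0.5, 0.5]
opening: 85.7
gripper_force: 0.0
```

Emit:
{"name": "drive_tool", "arguments": {"steps": [[0,0,0,0,0,0,-1],[0,0,0,0,0,0,-1],[0,0,0,0,0,0,-1],[0,0,0,0,0,0,-1],[0,0,0,0,0,0,-1],[0,0,0,0,0,0,-1],[0,0,0.05,0,0,0,-1],[0,0,0.1,0,0,0,-1],[0,0,0.15,0,0,0,-1],[0,0,0.15,0,0,0,-1],[0,0,0.15,0,0,0,-1],[0,0,0.15,0,0,0,-1],[0,0,0.15,0,0,0,-1],[0,0,0.15,0,0,0,-1],[0,0,0.15,0,0,0,-1],[0,0,0,0,0,0,-1],[0,0,0,0,0,0,-1]], "force": 40}}

```text
clock: 22.1
tcp_pos: [574.7, -141.8, 408.3]
eef_rot: [0.0, 0.707, 0.707, 0.0]
ft_force: [0.1, 0.4, -2.6]
opening: 64.8
gripper_force: 45.0
```

Emit:
{"name": "drive_tool", "arguments": {"steps": [[-0.1,0,0.15,0,0,0,-1],[-0.1,0.05,0.15,0,0,0,-1],[0,0.24,0,0,0,0,-1],[0,0.24,0,0,0,0,-1],[0,0.24,0,0,0,0,-1],[0,0.24,0,0,0,0,-1],[0,0.24,0,0,0,0,-1],[0,0.24,0,0,0,0,-1],[0,0.24,0,0,0,0,-1],[0.04,0.24,0,0,0,0,-1],[0.04,0.24,0,0,0,0,-1],[0.04,0.24,0,0,0,0,-1],[0.04,0.24,0,0,0,0,-1],[0.04,0.24,0,0,0,0,-1],[0.04,0.24,0,0,0,0,-1],[0.04,0.1,0,0,0,0,-1],[0.037,0.085,0,0,0,0,-1],[0,0,0,0,0,0,-1],[0,0,0,0,0,0,-1],[0,0,0,0,0,0,-1]]}}

```text
clock: 24.1
tcp_pos: [592.5, 360.7, 452.6]
eef_rot: [0.0, 0.708, 0.706, -0.0]
ft_force: [0.3, -1.1, -2.1]
opening: 64.7
gripper_force: 45.8
```

```bash
python3 - <<'E'
from ov import *
for cam in('scene','top'):
  s=snap(cam,cam+'_h.png')
  for q in['cup_mid','cup_short']:
    for d in r.spot_point(cam,q)[:4]:
        if d['p']>.3: print(cam,q,round(d['p'],2),w(s,d['position']).round(1))
print(r.observe()['tcp_pos'])
E
```

```text
scene cup_mid 0.55 [591.5 363.1 221.6]
scene cup_short 0.95 [ 452.8 -198.9   -0.9]
scene cup_short 0.64 [751.7   5.9  -3.2]
scene cup_short 0.62 [ 376.4 -265.6    4.6]
scene cup_short 0.58 [461.4 -47.1  -2.3]
top cup_mid 0.97 [593.6 360.2 222.9]
top cup_mid 0.68 [ 614.1 -307.1   51.6]
top cup_short 0.9 [756.9   8.2   1.3]
top cup_short 0.87 [464.9 -45.2  -2.9]
top cup_short 0.74 [ 379.  -263.6    2.2]
top cup_short 0.6 [ 455.3 -197.5    2.9]
[592.51308519 361.16581177 452.83504683]
```

Emit:
{"name": "drive_tool", "arguments": {"steps": [[0,0,-0.2,0,0,0,-1],[0,0,-0.2,0,0,0,-1],[0,0,-0.2,0,0,0,-1],[0,0,-0.2,0,0,0,-1],[0,0,-0.2,0,0,0,-1],[0,0,-0.2,0,0,0,-1],[0,0,-0.13,0,0,0,-1],[0,0,-0.07,0,0,0,-1],[0,0,-0.03,0,0,0,-1],[0,0,-0.02,0,0,0,-1],[0,0,0,0,0,0,-1],[0,0,0,0,0,0,-1]]}}

```text
clock: 25.6
tcp_pos: [592.7, 361.5, 236.0]
eef_rot: [0.0, 0.707, 0.707, 0.001]
ft_force: [0.3, -0.5, -1.8]
opening: 65.0
gripper_force: 45.8
```

Emit:
{"name": "drive_tool", "arguments": {"steps": [[0,0,-0.02,0,0,0,-1],[0,0,0,0,0,0,-1],[0,0,0,0,0,0,1],[0,0,0,0,0,0,1],[0,0,0,0,0,0,1],[0,0,0,0,0,0,1],[0,0,0,0,0,0,1],[0,0,0.1,0,0,0,1],[0,0,0.15,0,0,0,1],[0,0,0.2,0,0,0,1],[0,0,0.2,0,0,0,1],[0,0,0.2,0,0,0,1],[0,0,0.2,0,0,0,1],[0,0,0,0,0,0,1]]}}

```text
clock: 27.0
tcp_pos: [592.7, 361.3, 395.0]
eef_rot: [0.001, 0.707, 0.707, 0.003]
ft_force: [-0.2, 0.7, 0.5]
opening: 85.4
gripper_force: 0.0
```

Emit:
{"name": "drive_tool", "arguments": {"steps": [[-0.073,-0.226,0,0,0,0,1],[-0.073,-0.226,0,0,0,0,1],[-0.073,-0.226,0,0,0,0,1],[-0.073,-0.226,0,0,0,0,1],[-0.073,-0.226,0,0,0,0,1],[-0.073,-0.226,0,0,0,0,1],[-0.073,-0.226,0,0,0,0,1],[-0.073,-0.226,0,0,0,0,1],[-0.073,-0.226,0,0,0,0,1],[-0.073,-0.226,0,0,0,0,1],[-0.073,-0.226,0,0,0,0,1],[-0.073,-0.226,0,0,0,0,1],[0,0,0,0,0,0,1],[0,0,0,0,0,0,1],[0,0,0,0,0,0,1]]}}

```text
clock: 28.5
tcp_pos: [461.3, -44.6, 389.9]
eef_rot: [-0.0, 0.707, 0.707, 0.0]
ft_force: [-0.5, 0.5, -0.3]
opening: 85.3
gripper_force: 0.0
```

```bash
python3 - <<'E'
from ov import *
for cam in('scene','top'):
  s=snap(cam,cam+'_i.png')
  for q in['cup_mid','cup_short']:
    for d in r.spot_point(cam,q)[:5]:
        if d['p']>.3: print(cam,q,round(d['p'],2),w(s,d['position']).round(1))
print(r.observe()['tcp_pos'])
E
```

```text
scene cup_mid 0.85 [592.6 364.    4.5]
scene cup_short 0.85 [461.1 -44.6   0.7]
scene cup_short 0.8 [ 374.6 -266.2    3.9]
scene cup_short 0.77 [ 452.  -200.9   -1.9]
scene cup_short 0.64 [751.4   6.9  -3.4]
top cup_mid 0.82 [593.  360.3   4.1]
top cup_short 0.96 [7.563e+02 9.700e+00 6.000e-01]
top cup_short 0.72 [ 453.9 -198.3    2.3]
top cup_short 0.56 [ 376.7 -264.2    5.6]
[461.20917485 -45.02646758 389.64180602]
```

View pics/scene_i.png

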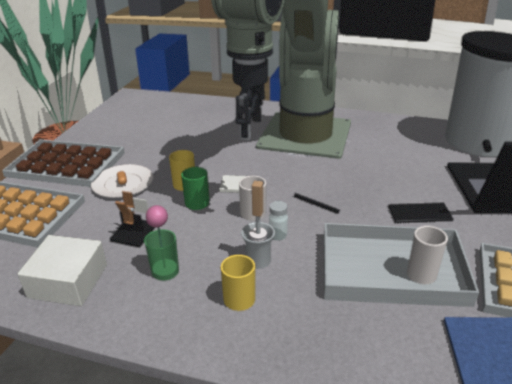

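The mid tumbler stands upright in the tray at (427,255), the brush stands in its pot, and cup_short is under the gripper.

Emit:
{"name": "drive_tool", "arguments": {"steps": [[0,0,-0.2,0,0,0,1],[0,0,-0.2,0,0,0,1],[0,0,-0.2,0,0,0,1],[0,0,-0.15,0,0,0,1],[0,0,-0.15,0,0,0,1],[0,0,-0.13,0,0,0,1],[0,0,-0.1,0,0,0,1],[0,0,-0.03,0,0,0,1],[0,0,0,0,0,0,1],[0,0,0,0,0,0,1],[0,0,0,0,0,0,1]]}}

```text
clock: 29.9
tcp_pos: [461.3, -45.4, 216.4]
eef_rot: [0.0, 0.707, 0.707, 0.0]
ft_force: [0.1, -0.2, -0.2]
opening: 85.3
gripper_force: 0.0
```

Emit:
{"name": "drive_tool", "arguments": {"steps": [[0,0,0,0,0,0,-1],[0,0,0,0,0,0,-1],[0,0,0,0,0,0,-1],[0,0,0,0,0,0,-1],[0,0,0,0,0,0,-1],[0,0,0,0,0,0,-1],[0,0,0.05,0,0,0,-1],[0,0,0.1,0,0,0,-1],[0,0,0.15,0,0,0,-1],[0,0,0.15,0,0,0,-1],[0,0,0.15,0,0,0,-1],[0,0,0.15,0,0,0,-1],[0,0,0.15,0,0,0,-1],[0,0,0.15,0,0,0,-1],[0,0,0.15,0,0,0,-1],[0,0,0,0,0,0,-1],[0,0,0,0,0,0,-1]], "force": 40}}

```text
clock: 31.6
tcp_pos: [460.9, -45.3, 395.8]
eef_rot: [0.0, 0.707, 0.707, 0.0]
ft_force: [-0.2, -0.1, -2.5]
opening: 63.7
gripper_force: 45.2
```

Emit:
{"name": "drive_tool", "arguments": {"steps": [[0.1,0.195,0,0,0,0,-1],[0.1,0.195,0,0,0,0,-1],[0.1,0.195,0,0,0,0,-1],[0.1,0.195,0,0,0,0,-1],[0.1,0.195,0,0,0,0,-1],[0.1,0.195,0,0,0,0,-1],[0.1,0.195,0,0,0,0,-1],[0.1,0.195,0,0,0,0,-1],[0.1,0.195,0,0,0,0,-1],[0.1,0.195,0,0,0,0,-1],[0,0,0,0,0,0,-1],[0,0,0,0,0,0,-1],[0,0,0,0,0,0,-1]]}}

```text
clock: 32.9
tcp_pos: [611.1, 246.2, 395.1]
eef_rot: [-0.0, 0.708, 0.706, -0.001]
ft_force: [-0.5, -0.1, -2.1]
opening: 63.7
gripper_force: 45.5
```

Emit:
{"name": "drive_tool", "arguments": {"steps": [[0,0,-0.2,0,0,0,-1],[0,0,-0.2,0,0,0,-1],[0,0,-0.2,0,0,0,-1],[0,0,-0.2,0,0,0,-1],[0,0,-0.15,0,0,0,-1],[0,0,-0.1,0,0,0,-1],[0,0,-0.05,0,0,0,-1],[0,0,-0.03,0,0,0,-1],[0,0,0,0,0,0,-1],[0,0,0,0,0,0,-1],[0,0,0,0,0,0,-1]]}}

```text
clock: 34.0
tcp_pos: [611.3, 247.1, 226.9]
eef_rot: [0.0, 0.707, 0.707, 0.0]
ft_force: [1.1, -0.4, -2.7]
opening: 63.9
gripper_force: 45.5
```

Emit:
{"name": "drive_tool", "arguments": {"steps": [[0,0,-0.025,0,0,0,-1],[0,0,-0.013,0,0,0,-1],[0,0,0,0,0,0,-1],[0,0,0,0,0,0,1],[0,0,0,0,0,0,1],[0,0,0,0,0,0,1],[0,0,0,0,0,0,1],[0,0,0,0,0,0,1],[0,0,0.1,0,0,0,1],[0,0,0.15,0,0,0,1],[0,0,0.2,0,0,0,1],[0,0,0.2,0,0,0,1],[0,0,0.2,0,0,0,1],[0,0,0.2,0,0,0,1],[0,0,0.2,0,0,0,1],[0,0,0.15,0,0,0,1],[0,0,0,0,0,0,1]]}}

```text
clock: 35.7
tcp_pos: [611.1, 246.8, 434.7]
eef_rot: [0.001, 0.708, 0.707, 0.002]
ft_force: [-0.2, -0.6, -0.2]
opening: 85.7
gripper_force: 0.0
```

Emit:
{"name": "drive_tool", "arguments": {"steps": [[0,-0.25,0,0,0,0,1],[0,-0.25,0,0,0,0,1],[0,-0.25,0,0,0,0,1],[0,-0.25,0,0,0,0,1],[0,-0.25,0,0,0,0,1],[0,-0.25,0,0,0,0,1],[0,-0.25,0,0,0,0,1],[0,-0.25,0,0,0,0,1],[0,-0.25,0,0,0,0,1],[0,-0.25,0,0,0,0,1],[0,-0.25,0,0,0,0,1],[0,-0.25,0,0,0,0,1],[0,0,0,0,0,0,1],[0,0,0,0,0,0,1],[0,0,0,0,0,0,1]]}}

```text
clock: 37.2
tcp_pos: [611.2, -202.0, 430.6]
eef_rot: [-0.0, 0.707, 0.707, 0.0]
ft_force: [0.1, 0.2, 1.0]
opening: 84.9
gripper_force: 0.0
```

```bash
python3 - <<'E'
from ov import *
for cam in('scene','top'):
  s=snap(cam)
  for q in['cup_mid','cup_short','clip_grip','clip','stand','brush_handle']:
    for d in r.spot_point(cam,q)[:5]:
        if d['p']>.3: print(cam,q,round(d['p'],2),w(s,d['position']).round(1))
  if cam=='top': cv2.imwrite('pics/j.png',crop(s,345,130,425,210,6))
  else: a=crop(s,90,170,170,250,6); cv2.imwrite('pics/j0.png',a)
print(r.observe()['tcp_pos'])
cv2.imwrite('pics/j2.png',cv2.resize(np.hstack([cv2.imread('pics/j0.png'),cv2.imread('pics/j.png')]),(800,400)))
E
```

```text
scene cup_mid 0.93 [592.8 364.9   2.9]
scene cup_short 0.93 [ 376.9 -267.1    5.1]
scene cup_short 0.79 [ 453.5 -198.8   -0. ]
scene cup_short 0.68 [748.8   5.8  -0.9]
scene clip_grip 0.87 [ 607.  -301.5   99.3]
scene clip 0.66 [ 608.2 -303.9   49.9]
scene stand 0.63 [ 609.2 -300.8   -1.4]
top cup_mid 0.78 [595.5 359.2   2.5]
top cup_short 0.85 [610.4 247.    4.5]
top cup_short 0.56 [ 7.579e+02  1.160e+01 -2.000e-01]
top brush_handle 0.65 [629.5  20.6 168.8]
top brush_handle 0.62 [593.1 359.    3.2]
[ 611.11240532 -202.96090005  430.46390998]
```

View pics/j2.png

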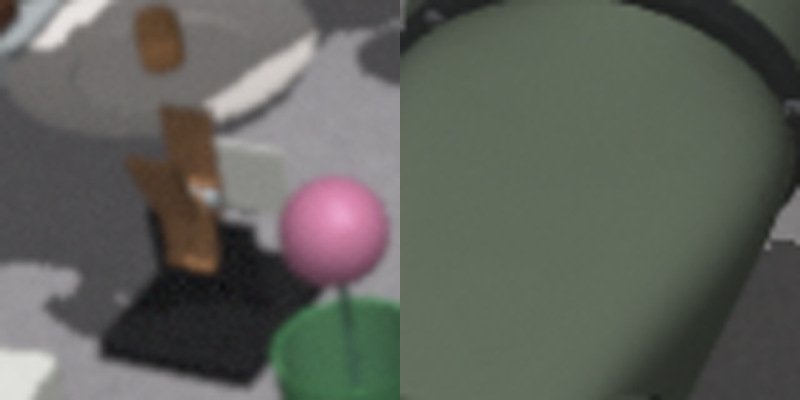

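The clip stands at (190,190) in the left view: fixed handle towards the robot, hinged one leaning to +x, card at +y. Approach and squeeze.

Emit:
{"name": "drive_tool", "arguments": {"steps": [[0,-0.22,0,0,0,0,1],[0,-0.22,0,0,0,0,1],[0,-0.23,0,0,0,0,1],[0,0,0,0,0,0,1],[0,0,-0.2,0,0,0,1],[0,0,-0.2,0,0,0,1],[0,0,-0.2,0,0,0,1],[0,0,-0.2,0,0,0,1],[0,0,-0.15,0,0,0,1],[0,0,-0.1,0,0,0,1],[0,0,-0.1,0,0,0,1],[0,0,-0.02,0,0,0,1],[0,0,0,0,0,0,1],[0,0,0,0,0,0,1],[0,0,0,0,0,0,1]]}}

```text
clock: 39.4
tcp_pos: [611.3, -303.5, 255.9]
eef_rot: [0.001, 0.707, 0.707, 0.0]
ft_force: [-0.3, -0.1, -0.3]
opening: 85.7
gripper_force: 0.0
```

Emit:
{"name": "drive_tool", "arguments": {"steps": [[0,0,0,0,0,0,-1],[0,0,0,0,0,0,-1],[0,0,0,0,0,0,-1],[0,0,0,0,0,0,-1],[0,0,0,0,0,0,-1],[0,0,0,0,0,0,-1],[0,0,0,0,0,0,-1],[0,0,0,0,0,0,-1],[0,0,0,0,0,0,-1],[0,0,0,0,0,0,-1]], "force": 25}}

```text
clock: 40.4
tcp_pos: [611.1, -303.4, 255.0]
eef_rot: [-0.0, 0.708, 0.707, -0.0]
ft_force: [-0.1, -0.8, -0.2]
opening: 22.9
gripper_force: 31.5
```

```bash
python3 - <<'E'
from ov import *
s=snap('scene'); cv2.imwrite('pics/k.png',crop(s,80,130,180,250,5))
print(r.observe()['tcp_pos'])
for q in['clip_grip','clip']: print(q,[(round(d['p'],2),w(s,d['position']).round(1)) for d in r.spot_point('scene',q)[:2]])
E
```

```text
[ 611.11378927 -303.43415827  254.96216891]
clip_grip [(0.67, array([ 608.7, -302.9,   95. ]))]
clip [(0.94, array([ 606.6, -307. ,   47.5])), (0.64, array([590.1, 364.7,   2.4]))]
```

View pics/k.png

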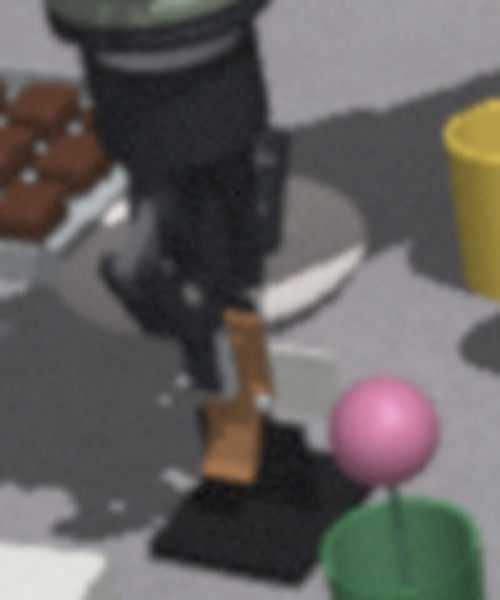

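Both pads hold the clip with the handles squeezed parallel (jaws at (235,460)), opening 22.9. Lift and carry.

Emit:
{"name": "drive_tool", "arguments": {"steps": [[0,0,0.08,0,0,0,-1],[0,0,0.1,0,0,0,-1],[0,0,0.15,0,0,0,-1],[0,0,0.2,0,0,0,-1],[0,0,0.2,0,0,0,-1],[0,0,0.2,0,0,0,-1],[0,0,0.2,0,0,0,-1],[0,0,0.2,0,0,0,-1],[0,0,0,0,0,0,-1],[0,0,0,0,0,0,-1]]}}

```text
clock: 41.55
tcp_pos: [610.8, -303.4, 455.7]
eef_rot: [0.001, 0.708, 0.707, 0.0]
ft_force: [-0.1, -0.3, -1.3]
opening: 22.7
gripper_force: 31.5
```

Emit:
{"name": "drive_tool", "arguments": {"steps": [[-0.052,0.21,0,0,0,0.003,-1],[-0.052,0.21,0,0,0,0.003,-1],[-0.052,0.21,0,0,0,0.003,-1],[-0.052,0.21,0,0,0,0.003,-1],[-0.052,0.21,0,0,0,0.003,-1],[-0.052,0.21,0,0,0,0.003,-1],[-0.052,0.21,0,0,0,0.003,-1],[-0.052,0.21,0,0,0,0.003,-1],[-0.052,0.21,0,0,0,0.003,-1],[-0.052,0.21,0,0,0,0.003,-1],[-0.052,0.21,0,0,0,0.003,-1],[-0.052,0.21,0,0,0,0.003,-1],[-0.052,0.21,0,0,0,0.003,-1],[-0.052,0.21,0,0,0,0.003,-1],[-0.052,0.21,0,0,0,0.003,-1],[-0.052,0.21,0,0,0,0.003,-1],[0,0.21,0,0,0,0.003,-1],[0,0,0,0,0,0,-1],[0,0,0,0,0,0,-1],[0,0,0,0,0,0,-1]]}}

```text
clock: 43.55
tcp_pos: [486.4, 231.2, 454.4]
eef_rot: [0.0, 0.649, 0.761, -0.0]
ft_force: [0.0, 0.0, -0.9]
opening: 23.1
gripper_force: 31.4
```

Emit:
{"name": "drive_tool", "arguments": {"steps": [[0,0.175,0,0,0,0,-1],[-0.003,0.173,0,0,0,0,-1],[0,0,-0.2,0,0,0,-1],[0,0,-0.2,0,0,0,-1],[0,0,-0.2,0,0,0,-1],[0,0,-0.2,0,0,0,-1],[0,0,-0.2,0,0,0,-1],[0,0,-0.13,0,0,0,-1],[0,0,-0.1,0,0,0,-1],[0,0,0,0,0,0,-1],[0,0,0,0,0,0,-1],[0,0,0,0,0,0,-1]]}}

```text
clock: 44.75
tcp_pos: [486.2, 284.0, 270.9]
eef_rot: [0.0, 0.649, 0.761, 0.001]
ft_force: [0.6, 0.7, -0.6]
opening: 22.9
gripper_force: 31.4
```

```bash
python3 - <<'E'
from ov import *
s=snap('scene'); b=crop(s,320,130,470,240,5)
yaw=.16;c,s_=np.cos(yaw),np.sin(yaw);T=np.array([587,299.5])
for x in(-98,-102): draw(b,s,[(*(T+[c*x-s_*y,s_*x+c*y]),40) for y in(-150,150)],(0,0,255),320,130,5)
cv2.imwrite('pics/l.png',b)
o=r.observe();print(o['tcp_pos'])
for cam in('scene','top'):
  s=snap(cam)
  for q in['clip_mouth','clip_grip','tray_near_rim','clip']: print(cam,q,[(round(d['p'],2),w(s,d['position']).round(1)) for d in r.spot_point(cam,q)[:2]])
E
```

```text
[486.10581547 284.13074068 270.93231338]
scene clip_mouth [(0.63, array([481.4, 281.1,  62.1]))]
scene clip_grip [(0.93, array([484. , 286.7, 111.9])), (0.65, array([481.7, 280.9,  61.5]))]
scene tray_near_rim [(0.8, array([487.2, 285.2,  38.8]))]
scene clip [(0.59, array([482.3, 282.4,  63.1])), (0.23, array([484. , 284.9, 113.2]))]
top clip_mouth [(0.55, array([486.4, 283.8,  64.1]))]
top clip_grip [(0.56, array([488.5, 287.2, 107.9]))]
top tray_near_rim [(0.93, array([487.5, 285.3,  40.7]))]
top clip [(0.37, array([485.2, 287.7,  60. ]))]
```

View pics/l.png

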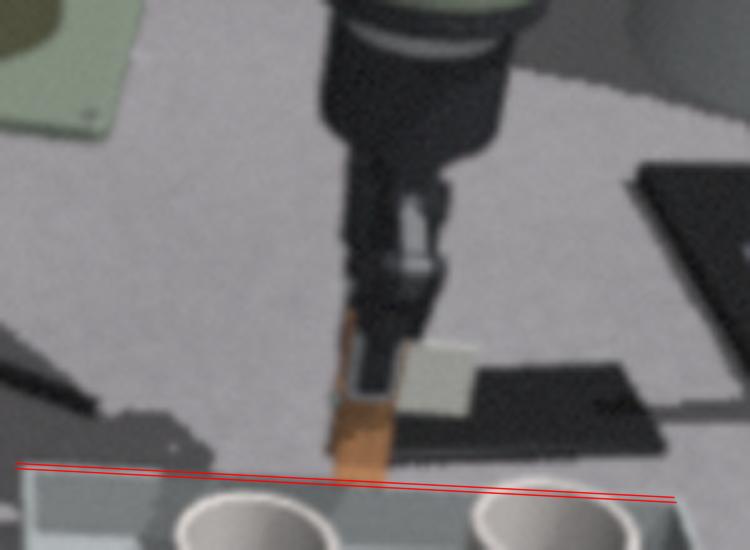

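The hinged jaw (360,470) hangs just inside the rim line and the wall should sit ~1.5-2 mm into the mouth. Descend, watching force.

Emit:
{"name": "drive_tool", "arguments": {"steps": [[0,0,-0.03,0,0,0,-1],[0,0,-0.03,0,0,0,-1],[0,0,-0.03,0,0,0,-1],[0,0,-0.03,0,0,0,-1],[0,0,-0.03,0,0,0,-1],[0,0,0,0,0,0,-1],[0,0,0,0,0,0,-1]]}}

```text
clock: 46.0
tcp_pos: [485.9, 284.3, 247.4]
eef_rot: [-0.0, 0.649, 0.761, -0.0]
ft_force: [0.5, -0.2, -0.4]
opening: 23.0
gripper_force: 31.4
```

Emit:
{"name": "drive_tool", "arguments": {"steps": [[0,0,-0.02,0,0,0,-1],[0,0,-0.02,0,0,0,-1],[0,0,-0.02,0,0,0,-1],[0,0,-0.02,0,0,0,-1],[0,0,0,0,0,0,-1],[0,0,0,0,0,0,-1]]}}

```text
clock: 46.6
tcp_pos: [485.9, 284.3, 235.4]
eef_rot: [-0.0, 0.649, 0.761, -0.0]
ft_force: [-0.4, -0.6, -0.7]
opening: 23.2
gripper_force: 31.4
```

Emit:
{"name": "drive_tool", "arguments": {"steps": [[0,0,-0.013,0,0,0,-1],[0,0,-0.013,0,0,0,-1],[0,0,-0.013,0,0,0,-1],[0,0,0,0,0,0,-1],[0,0,0,0,0,0,-1]]}}

```text
clock: 47.1
tcp_pos: [485.9, 284.3, 229.6]
eef_rot: [-0.0, 0.649, 0.761, -0.0]
ft_force: [1.0, 0.5, -0.7]
opening: 22.9
gripper_force: 31.5
```

Emit:
{"name": "drive_tool", "arguments": {"steps": [[0,0,0,0,0,0,-0.35],[0,0,0,0,0,0,-0.25],[0,0,0,0,0,0,-0.15],[0,0,0,0,0,0,0],[0,0,0,0,0,0,0.2],[0,0,0,0,0,0,0.4],[0,0,0,0,0,0,0.5],[0,0,0,0,0,0,0.5],[0,0,0,0,0,0,0.5]]}}

```text
clock: 48.0
tcp_pos: [485.8, 284.3, 229.6]
eef_rot: [-0.0, 0.649, 0.761, -0.0]
ft_force: [0.3, -0.7, -0.3]
opening: 64.0
gripper_force: 0.0
```

Emit:
{"name": "drive_tool", "arguments": {"steps": [[0,0,0.05,0,0,0,0.5],[0,0,0.1,0,0,0,0.5],[0,0,0.2,0,0,0,0.5],[0,0,0.2,0,0,0,0.5],[0,0,0.2,0,0,0,0.5],[0,0,0.2,0,0,0,0.5],[-0.2,0,0.2,0,0,0,0.5],[-0.2,0,0.2,0,0,0,0.5],[0,0,0,0,0,0,0.5],[0,0,0,0,0,0,0.5]]}}

```text
clock: 49.0
tcp_pos: [425.6, 284.3, 433.0]
eef_rot: [0.0, 0.648, 0.761, 0.001]
ft_force: [0.7, 0.6, -0.7]
opening: 63.7
gripper_force: 0.0
```

```bash
python3 - <<'E'
from ov import *
for cam in('scene','top'):
  s=snap(cam)
  for q in['clip_mouth','clip_grip','clip','cup_mid','cup_short','brush','brush_handle','shaker','vase']: print(cam,q,[(round(d['p'],2),w(s,d['position']).round(1)) for d in r.spot_point(cam,q)[:5] if d['p']>.3])
  if cam=='scene': cv2.imwrite('pics/m.png',crop(s,230,150,490,320,3))
print(r.observe()['tcp_pos'])
E
```

```text
scene clip_mouth [(0.76, array([486.1, 281. ,  20.5]))]
scene clip_grip [(0.89, array([485.7, 285.3,  76.1]))]
scene clip [(0.83, array([484.6, 281.9,  21.5])), (0.33, array([486.5, 285.1,  37.5]))]
scene cup_mid [(0.93, array([591. , 363.6,   0.7]))]
scene cup_short [(0.91, array([753.1,   6. ,  -4.1])), (0.8, array([608.5, 248.6,   2. ])), (0.79, array([ 4.499e+02, -1.963e+02, -1.000e-01])), (0.57, array([ 374.5, -266.6,    8.3]))]
scene brush []
scene brush_handle [(0.9, array([631.8,  14.8, 168.9]))]
scene shaker [(0.92, array([ 5.315e+02,  3.150e+01, -4.000e-01]))]
scene vase [(0.84, array([ 713.6, -173.2,    1.7]))]
top clip_mouth [(0.68, array([488.4, 282.2,  21.3]))]
top clip_grip [(0.68, array([491.5, 288. ,  71.4]))]
top clip [(0.71, array([488.1, 285.7,  24.5]))]
top cup_mid [(0.95, array([592.6, 358.3,   3.1]))]
top cup_short [(0.8, array([ 7.548e+02,  8.800e+00, -4.000e-01])), (0.79, array([609.3, 246.3,   1.8])), (0.77, array([ 379. , -263.5,    2.2])), (0.56, array([ 455.5, -197.8,   -1.2]))]
top brush [(0.77, array([627.5,  12.2,   9.1])), (0.51, array([ 612.5, -298.9,    1.6]))]
top brush_handle [(0.76, array([630.6,  17.2, 170.4]))]
top shaker [(0.64, array([531. ,  35.3,   0.7]))]
top vase [(0.7, array([ 715.3, -167.7,   -1.1]))]
[425.86011414 284.28131153 432.12897789]
```

View pics/m.png

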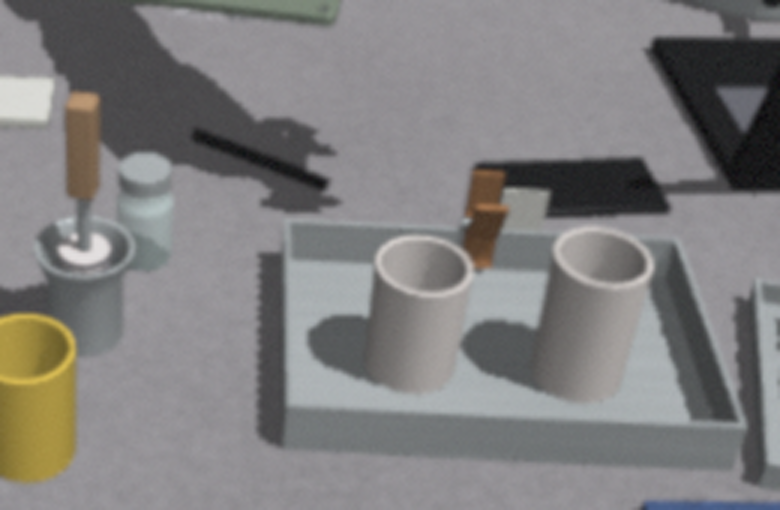

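Both tumblers stand upright in the tray at (420,315) and (595,315), the clip sits astride the near rim at (485,220), and the brush is in its pot at (82,180). Handing in.

```bash
python3 -c "
from rig import r
print(r.sign_off())"
```

```text
the job is handed in; nothing more can be done
None
```

I handed the job in at about 49 s without seeing a verdict: the middle and short tumblers (no tall one was there) are brushed and upright in the tray, the brush is back in its pot, the clip is on the near rim, and the flower glass and salt shaker are undisturbed.

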